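# Load the sample slide under a spring flap

## Task

Load the black sample slide into the measuring instrument's sample port without pinching or lifting anything: with one fingertip push the long upright lift bar sideways so that the spring-closed flap swings well open, and hold it open while the other fingertip pushes the slide's upright thumb plate along the track, under the flap, until the slide is fully home against its stop. Only once the slide is home, let the flap close fully over it and take the hand clear. Leave all the other things where they are.

Things in the scene. Friction and masses are not known exactly. Their poses are not given: they have to be found in the camera images.
- port: fixed sample port. Origin: on the table under the middle of the chamber's mouth; +x = push direction (into the chamber), +y to its left, z up. Port coordinates below are in this frame, mm. Aluminium deck: top z = 30, x -185 to 100, y -100 to 100. Track from x = -170 to 0 between two strips (inner faces y = -21.5 and 21.5, 6 thick, tops z = 40)
- stop (a point): middle of the chamber's end stop, at port x = 82, y = 0, z = 41 mm. The chamber runs from the mouth (x = 0) to here, walls up to z = 52. Behind it, at x = 100 to 210, a white housing 300 mm wide (y), 85 mm tall, with a handle up to z = 115 and connectors at its back
- flap_angle (a joint): flap angle, rad: 0 closed, 1.3 open stop. Grey flat lid 80 x 82 mm over the chamber (x 3 to 83, top z = 58 mm); hinge axis along port x at y = -50, z = 55; its +y edge swings up. A spring (0.05 N m closed, 0.16 fully open) and its weight shut it slowly when let go
- tongue (a point): lower end of the flap's tongue, which hangs down in the mouth to z = 37 mm (port x 2 to 7, y -13 to 13 when closed) and bars it. It clears the slide at a flap angle of 0.5 rad or more; when the slide is home it drops into the slide's notch. If the slide is over 5 mm short the tongue lands on it and the flap stays ajar
- flap: the flap with its lift bar, a grey upright plate beside the track: port x -165 to -5, 50 mm high from the hinge axis, 5 mm thick. Origin on the hinge axis at port x = 0. Flap closed, it leans 0.26 rad from vertical to +y (towards the track); at flap angle q it leans q - 0.26 to -y. Push its track side towards port -y (2 to 8 N) to open; a fingertip can slide along it in x
- bar_top (a point): middle of the lift bar's top edge, moving with it: port x = -85, y = -37, z = 103 mm when closed. The deck between bar and track is clear except for an 8 mm axle on the hinge axis at the bar's foot
- slide: loose black sample slide in the track, 90 to 125 mm short of home at the start. Origin: underside, middle of the rear face of its thumb plate; its x points forward along port +x. Thumb plate x 0 to 8 mm, 40 wide, 70 tall; notch x 8 to 24, only 4 thick; sample block x 24 to 94, 40 wide, 18 tall, glass window on top. 100 to 200 g. Home: front on the stop, origin at port x = -12, y = 0, z = 30
- thumb (a point): middle of the rear face of the slide's thumb plate, 58 mm above its underside (88 mm above the table; the plate's top is at 100 mm); push here towards port +x. Home is at port x = -12 mm
- vial: small amber jar, 22 mm across, 45 mm tall, standing on the port's deck beside the chamber; origin under its centre
- lens_ring: dark steel lens ring, 38 mm across, 12 mm tall, lying on the port's deck beside the track; origin under its centre
- screwdriver: screwdriver, 170 mm long, lying on the table
- mug: white mug, 78 mm across, 90 mm tall, on the table
- spare_blank: plain black block 70 x 40 x 18 mm on the table (a spare blank with no thumb plate, not the sample slide)
- wash_bottle: white bottle, 56 mm across, 140 mm tall, on the table
- optic_post: steel optics post on a round foot, 38 mm across at the foot, 75 mm tall, on the table
There are look-alikes about, which are no part of the job. Leave any orange or pink look-alike of the slide alone.

How it is judged:
By the outcome, as a careful person would: the job done as asked, in the order asked, and still so for the second after the job is handed in, with the robot touching nothing.
It also fails if it takes over 42 s, if anything falls off the work surface, if the arm or the gripper's body presses on something with over 40 N, if the wrist force passes 120 N, or if a joint passes its speed limit or range.

## Robot

A 6-joint arm with a two-finger parallel gripper is mounted at the origin on the work surface. World frame = base frame: x ahead of the robot, y to its left, z up, the work surface at z = 0. Lengths are in m, angles in rad, forces in N, time in s.
With the tool pointing down it reaches from about 0.35 to 0.85 m from the base axis. Payload 8.1 kg.
Tool frame: the origin (TCP) lies on the centre line of the jaws, within the pads' length; the fingertips stand 14 mm ahead of it and the grasp point (between the pads) lies 5 mm behind it; z points along the fingers, y is the direction in which the jaws open and shut (so a half turn about z gives the same grasp; the last joint's range is limited). The gripper opens to 85 mm and grips with 20 to 120 N. Pads are 22 mm wide; open, the fingers measure 114 mm over their backs; the gripper's body (76 mm by 85 mm) begins 54 mm behind the grasp point. The pads swing forward as they close: fully open they stand 13 mm farther back than shut.
Start: joints at [1.033, 0.13, 1.488, -0, 1.523, -0.085], TCP at [0.262, 0.54, 0.245] pointing down, gripper open.
Joint ranges: [-2.96, 2.96], [-0.89, 2.26], [0.02, 2.5], [-1.34, 4.48], [0, 2.73], [-2.66, 2.66]. Speed limits (rad/s): [2.39, 2.39, 2.79, 3.14, 3.14, 3.14].

## Interface

Orientations are given as a unit quaternion [x, y, z, w].
In Python, from plant import get_obs, imaging, ticket gives the robot as it stands.
- The arm moves only by the tool jog_arm, never from a script. Its argument "commands" is a list of rows, each an object with "claw": the closure, from -1 (fully open) to 1 (shut); "delta_pos": the shift along the tool's x, y, z in cm, a list of three; "turn": the turn, a rotation vector about the tool's x, y, z in degrees, a list of three. In form: [{"claw": claw, "delta_pos": [tx, ty, tz], "turn": [rx, ry, rz]}, ...]. A call has 1 to 20 rows; each row shifts and turns the commanded pose from where the row before left it, along the tool's axes as they then stand; what a row does not reach is not made up. A row lasts 1/8 s, in which the tool goes at most 62.5 mm and 10.7 degrees, less where a joint would pass 70% of its speed; a pose out of reach is approached as far as the arm can. A call with a gripper value outside its range is refused whole. The fingers move at their own pace and stop on an object; "squeeze" is the grip in N (left out, the last holds). Time passes only in rows, so rows that do not move let the fingers close. It gives the time, the measured TCP pose, the force and the opening at its end, in the units of the state.
- get_obs(): the state, without advancing time (a new reading comes with each control period).
- imaging.grab_frame(name): name is "scene" or "top" or "wrist"; returns the picture (480x640x3 uint8, blue, green, red); there is no depth.
- imaging.camera_params(name): a dict with "fx", "fy", "cx", "cy" (pixels), "k1" (the pictures are not rectified: a ray, as slopes to the right and down, at radius r is drawn at 1 + k1 r^2 times it, then the intrinsics apply), "world_to_cam" (4x4, takes a point from world to camera coordinates). Camera axes: x right, y down, z forward; pixel columns grow to the right and rows downward; lengths in m; the calibration is good to about 2 mm. A picture is of the moment at which its call begins: read the wrist's pose just before it. camera_params takes no time and is no camera call; for the wrist camera it gives the pose at the moment of the call.
- ticket.hand_in(): hands the job in, once; it reports no verdict.
Trained networks look in the newest picture that a camera, given by its name, has taken for a name from the list of things; names that differ only in an ending like _2 or _b are one class to them, and where a whole thing is asked for, a point or a joint stands for the part that bears it (a point fixed in the world has none). Each returns a list of dicts, best first, with "p" (0 to 1); they miss things now and then, are a little off and sometimes report something else, mostly with a low value. They report only what shows in the picture. A call takes as long as a camera call. They do not tell look-alikes from the thing itself.
- imaging.spot_in(camera, label): "point" ([x, y, z] in m, in the coordinates of the camera as it stood for that picture, good to about 4 mm: the middle of the surface that is visible of it).
- imaging.spot_point(camera, label): "point" ([x, y, z] in m, in the coordinates of the camera as it stood for that picture, good to about 4 mm: a listed point, or the origin of a listed thing).
The state is a dict: "time": time; "joint_pos": joint angles; "qd": joint speeds; "joint_torque": joint torques, N m; "tcp_pos": TCP position; "tcp_rot": TCP orientation; "force": force on the tool from outside, world axes, zero at the start; "moment": the same for the moment, N m; "width": finger opening in m.
Only numpy, scipy, OpenCV 4.12 (cv2) and the standard library are available. Lean on these libraries where they do the work, as an engineer would, in place of code of your own. Each camera call takes 0.05 s, during which the arm holds its last target. There are 200 camera calls.

## Working session

There is one attempt and no reset: what is moved stays moved. The work goes in short steps, Python scripts to look and compute and a tool call to move; the robot and the scene stay as the last step left them, time stands still between calls to the robot, and variables do not carry over. Pictures are saved under pics/ and viewed, about 8 in all and at most 12, crops included, and the job is handed in when it is done.

Besides the shell and the picture viewer there is one more tool, called after ">>>" by a JSON object that holds its "api" and its "payload", one argument or row to a line. jog_arm: Moves the arm, as the interface text tells. Its arguments: {"type":"object","properties":{"commands":{"type":"array"},"squeeze":{"type":"number"}},"required":["commands"]}

```bash
mkdir -p pics; ls
cat > h.py <<'E'
import numpy as np, cv2
from plant import get_obs, imaging, ticket
from scipy.spatial.transform import Rotation as R
def towld(cam,p,T=None):
    T=np.array(imaging.camera_params(cam)["world_to_cam"]) if T is None else T
    return (np.linalg.inv(T)@np.r_[p,1])[:3]
def look(cam,labels,fn=None):
    im=imaging.grab_frame(cam)
    T=np.array(imaging.camera_params(cam)["world_to_cam"])
    for l in labels:
        f=imaging.spot_point
        for d in f(cam,l)[:3]:
            print(cam,l,round(d["p"],2),np.round(towld(cam,d["point"],T),4))
    if fn: cv2.imwrite("pics/"+fn,im)
    return im
E
python3 - <<'E'
from h import *
L=["port","stop","tongue","flap","bar_top","slide","thumb","lens_ring","vial"]
a=look("scene",L,"s0.png"); b=look("top",L,"t0.png")
o=get_obs();print(o)
E
```

```text
pics
scene port 0.74 [ 0.6175 -0.0294  0.0041]
scene stop 0.67 [ 0.6946 -0.0061  0.0436]
scene tongue 0.88 [ 0.6218 -0.0236  0.0363]
scene flap 0.91 [ 0.6273 -0.077   0.0546]
scene bar_top 0.82 [ 0.547  -0.0849  0.1054]
scene slide 0.72 [ 0.5113 -0.0619  0.0297]
scene slide 0.62 [ 0.3754 -0.3401 -0.0025]
scene slide 0.46 [0.5294 0.0176 0.0303]
scene thumb 0.86 [ 0.2954 -0.0765  0.0603]
scene thumb 0.84 [ 0.3717 -0.3397  0.0599]
scene thumb 0.77 [ 0.5124 -0.0619  0.0871]
scene lens_ring 0.6 [0.5293 0.0183 0.0329]
scene vial 0.68 [0.6286 0.0436 0.0315]
scene vial 0.26 [0.5328 0.1352 0.0026]
scene vial 0.23 [ 0.6153 -0.0277  0.0037]
top port 0.72 [ 0.6201 -0.0278  0.0036]
top stop 0.56 [ 0.6904 -0.0071  0.038 ]
top tongue 0.56 [ 0.6217 -0.0258  0.0399]
top flap 0.61 [ 0.6301 -0.0757  0.0554]
top bar_top 0.85 [ 0.5423 -0.0874  0.1016]
top slide 0.84 [ 0.2957 -0.0738 -0.0024]
top slide 0.74 [ 0.5126 -0.0626  0.0275]
top slide 0.69 [ 0.3745 -0.3365 -0.0025]
top thumb 0.79 [ 0.3725 -0.3402  0.0582]
top thumb 0.7 [ 0.5161 -0.06    0.0916]
top thumb 0.66 [ 0.2915 -0.0711  0.0563]
top lens_ring 0.67 [ 0.5123 -0.0653  0.0887]
top lens_ring 0.64 [0.5213 0.0176 0.0258]
top vial 0.65 [ 0.6187 -0.0312  0.0008]
top vial 0.55 [0.6311 0.0372 0.0335]
{'time': 1.0, 'joint_pos': array([ 1.03259956e+00,  1.30408020e-01,  1.48820000e+00, -7.42396293e-06,
        1.52298143e+00, -8.54235206e-02]), 'qd': array([-4.36574173e-04,  2.37078561e-03, -5.81631745e-06,  1.15672490e-03,
        1.00791369e-03,  6.93738620e-04]), 'joint_torque': array([-6.18334798e-04, -5.69322753e+01, -5.00869238e+01, -6.44823303e-04,
        1.37053001e-03, -1.46585472e-05]), 'tcp_pos': array([0.2624768 , 0.53955367, 0.24528742]), 'tcp_rot': array([2.24457645e-01, 9.74483846e-01, 3.84385141e-07, 4.01948189e-06]), 'force': array([-0.31089788, -0.08723634,  0.03575402]), 'moment': array([0.01590166, 0.04768343, 0.02997043]), 'width': 0.08545360429796699}
```

View pics/s0.png

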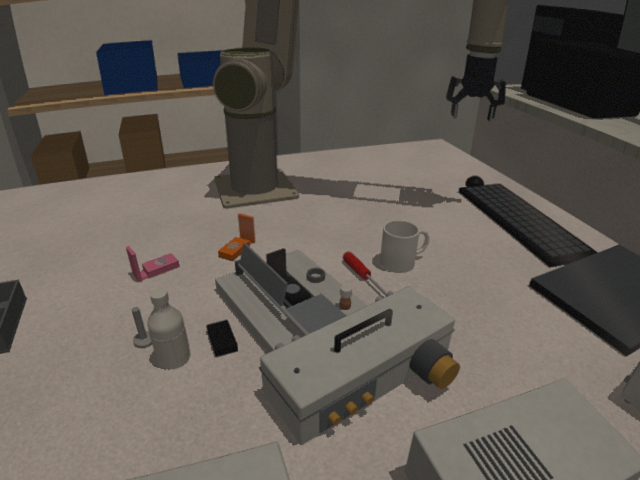

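View pics/t0.png

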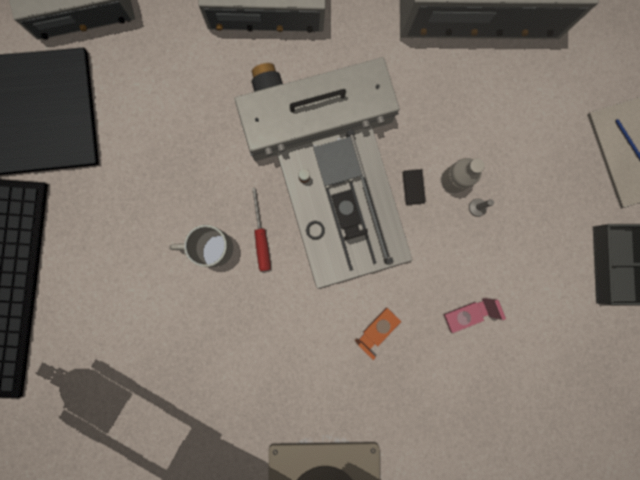

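Run:
```python
from h import *
P=np.array([.619,-.0283]);S=np.array([.6925,-.0066]);T=np.array([.514,-.0614]);F=np.array([.6287,-.0763]);L=np.array([.5127,-.0622]);B=np.array([.545,-.086]);Tg=np.array([.6218,-.0247])
# fit 2d rigid port->world: port0, stop(82,0), tongue(4.5,0), flap(0,-50), bar(-85,-37)
A=np.array([[0,0],[.082,0],[.0045,0],[0,-.05],[-.085,-.037]]);W=np.array([P,S,Tg,F,B])
a=A-A.mean(0);w=W-W.mean(0)
th=np.arctan2((a[:,0]*w[:,1]-a[:,1]*w[:,0]).sum(),(a*w).sum())
Rm=np.array([[np.cos(th),-np.sin(th)],[np.sin(th),np.cos(th)]]);t=W.mean(0)-Rm@A.mean(0)
print(np.degrees(th),t);print((W-(A@Rm.T+t)).round(4))
for n,p in [("slide",L),("thumb",T),("ring",[.525,.018]),("vial",[.63,.04])]: print(n,(Rm.T@(np.array(p)-t)).round(4))
```

```text
15.412027295609809 [ 0.61648659 -0.02768544]
[[ 0.0025 -0.0006]
 [-0.003  -0.0007]
 [ 0.001   0.0018]
 [-0.0011 -0.0004]
 [ 0.0006 -0.0001]]
slide [-0.1092 -0.0057]
thumb [-0.1078 -0.0053]
ring [-0.0761  0.0684]
vial [0.031  0.0617]
```

Both views show the port turned about 15–18°. The slide's thumb plate is near (350,235) in the top view, the lift bar is to its right, and the orange and pink decoys are well away. My fit puts the slide 5 mm off the track centre, so the yaw is about 2° out. I'll refit with the slide constrained to the track.

```bash
cat >> h.py <<'E'
def line_pts(cam,P,z=None):
    c=imaging.camera_params(cam);T=np.array(c["world_to_cam"])
    K=np.array([[c["fx"],0,c["cx"]],[0,c["fy"],c["cy"]],[0,0,1.]])
    return cv2.projectPoints(np.array(P,float),cv2.Rodrigues(T[:3,:3])[0],T[:3,3],K,np.array([c["k1"],0,0,0.]))[0][:,0]
def p2w(P,th,t):
    P=np.atleast_2d(P);c,s=np.cos(th),np.sin(th)
    return np.c_[t[0]+c*P[:,0]-s*P[:,1],t[1]+s*P[:,0]+c*P[:,1],P[:,2]]
E
python3 - <<'E'
from h import *
from scipy.optimize import least_squares
A=np.array([[0,0],[.082,0],[.0045,0],[0,-.05],[-.085,-.037]]);W=np.array([[.619,-.0283],[.6925,-.0066],[.6218,-.0247],[.6287,-.0763],[.545,-.086]])
pix=np.array([[281,160],[318,287],[411,262]],float);C=np.array([[-.185,.1,.03],[-.185,-.1,.03]])
def f(v):
    th,t,sx=v[0],v[1:3],v[3]
    r=(p2w(np.c_[A,A[:,0]*0],th,t)[:,:2]-W).ravel()/.003
    s=(p2w([[sx,0,0]],th,t)[0,:2]-[.5130,-.062])/.002
    c=(line_pts("top",p2w(C,th,t))-pix[1:]).ravel()/1.5
    return np.r_[r,s,c]
s=least_squares(f,[.28,.617,-.028,-.109]);print(np.degrees(s.x[0]),s.x,f(s.x).round(1))
th,t=s.x[0],s.x[1:3]
im=cv2.imread("pics/t0.png")
def poly(P,col):
    cv2.polylines(im,[(line_pts("top",p2w(np.array(P)/1e3,th,t))*8).astype(int)],True,col,1,cv2.LINE_AA,3)
poly([[-185,100,30],[100,100,30],[100,-100,30],[-185,-100,30]],(0,255,0))
poly([[-170,21.5,40],[0,21.5,40],[0,-21.5,40],[-170,-21.5,40]],(0,0,255))
poly([[3,41,58],[83,41,58],[83,-41,58],[3,-41,58]],(255,255,0))
poly([[-165,-37,103],[-5,-37,103],[-5,-50,55],[-165,-50,55]],(255,0,255))
cv2.imwrite("pics/t1.png",cv2.resize(im[50:300,230:430],None,fx=3,fy=3,interpolation=cv2.INTER_CUBIC)[:, :600][:600*2])
E
python3 -c "
import cv2;i=cv2.imread('pics/t1.png');cv2.imwrite('pics/t1.png',cv2.resize(i,(480,600)))"
```

```text
16.334312957354047 [ 0.28508754  0.61666952 -0.02898533 -0.1087702 ] [-0.8 -0.2  1.   0.2 -0.3 -1.   0.7 -0.2  0.2 -0.8 -0.4  1.2 -1.1  1.3
  1.  -1.1]
```

View pics/t1.png

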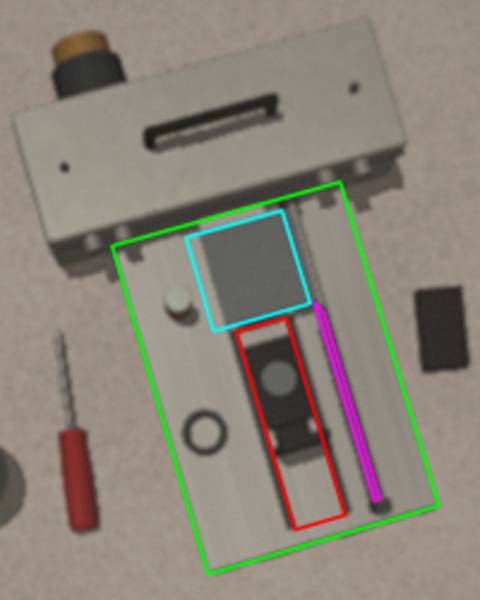

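>>> {"api": "jog_arm", "payload": {
  "commands": [
    {"claw": -0.18, "delta_pos": [0, 0, 0], "turn": [0, 0, -10.57]},
    {"claw": -0.18, "delta_pos": [0, 0, 0], "turn": [0, 0, -10.57]},
    {"claw": -0.18, "delta_pos": [0, 0, 0], "turn": [0, 0, -10.57]},
    {"claw": -0.18, "delta_pos": [0, 0, 0], "turn": [0, 0, -10.57]},
    {"claw": -0.18, "delta_pos": [-0.376, -5.264, 0], "turn": [0, 0, 0]},
    {"claw": -0.18, "delta_pos": [-0.376, -5.264, 0], "turn": [0, 0, 0]},
    {"claw": -0.18, "delta_pos": [-0.376, -5.264, 0], "turn": [0, 0, 0]},
    {"claw": -0.18, "delta_pos": [-0.376, -5.264, 0], "turn": [0, 0, 0]},
    {"claw": -0.18, "delta_pos": [-0.376, -5.264, 0], "turn": [0, 0, 0]},
    {"claw": -0.18, "delta_pos": [-0.376, -5.264, 0], "turn": [0, 0, 0]},
    {"claw": -0.18, "delta_pos": [-0.376, -5.264, 0], "turn": [0, 0, 0]},
    {"claw": -0.18, "delta_pos": [-0.376, -5.264, 0], "turn": [0, 0, 0]},
    {"claw": -0.18, "delta_pos": [-0.376, -5.264, 0], "turn": [0, 0, 0]},
    {"claw": -0.18, "delta_pos": [-0.376, -5.264, 0], "turn": [0, 0, 0]},
    {"claw": -0.18, "delta_pos": [-0.376, -5.264, 0], "turn": [0, 0, 0]},
    {"claw": -0.18, "delta_pos": [-0.376, -5.264, 0], "turn": [0, 0, 0]},
    {"claw": -0.18, "delta_pos": [0, 0, 0], "turn": [0, 0, 0]}
  ]
}}

```text
time: 3.12
tcp_pos: [0.484, -0.0571, 0.2452]
tcp_rot: [-0.14, 0.99, -0.0, -0.0]
force: [-0.1, 0.8, 0.0]
width: 0.0508
```

```bash
cat >> h.py <<'E'
TH,TT=.2851,np.array([.6167,-.0290])
def w2p(p):
    c,s=np.cos(TH),np.sin(TH);d=np.array(p)[:2]-TT
    return np.round(1e3*np.array([c*d[0]+s*d[1],-s*d[0]+c*d[1],p[2]]),1)
def st():
    o=get_obs();print("t",o["time"],"tcp_port",w2p(o["tcp_pos"]),"yaw",R.from_quat(o["tcp_rot"]).as_matrix()[:2,1].round(3),"w",round(o["width"],4),"F",o["force"].round(1))
def net(cam,labels,fn=None):
    im=imaging.grab_frame(cam);T=np.array(imaging.camera_params(cam)["world_to_cam"])
    for l in labels:
        for d in imaging.spot_point(cam,l)[:2]: print(cam,l,round(d["p"],2),w2p(towld(cam,d["point"],T)))
    if fn: cv2.imwrite("pics/"+fn,im)
E
python3 - <<'E'
from h import *
st();net("wrist",["thumb","bar_top","slide"],"w0.png");net("scene",["thumb"]);net("top",["bar_top"]);st()
E
```

```text
t 3.125 tcp_port [-135.3   10.3  245.2] yaw [-0.277  0.961] w 0.0508 F [-0.1  0.8  0. ]
wrist thumb 0.7 [-108.9    0.    82.8]
wrist bar_top 0.7 [-81.7 -36.2 100.9]
wrist bar_top 0.16 [ 5.6  2.  33.6]
wrist slide 0.81 [-108.8    0.6   27.5]
scene thumb 0.71 [-323.2 -228.7   58.9]
scene thumb 0.66 [-322.9   45.1   59.5]
t 3.525 tcp_port [-134.7   14.5  245.5] yaw [-0.283  0.959] w 0.0504 F [0.5 0.7 0.3]
```

View pics/w0.png

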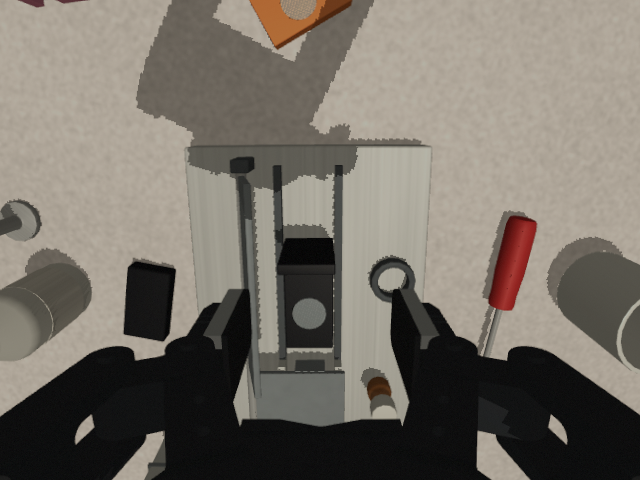

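The wrist view agrees with the fit. The plate's top edge is at (307,245), the bar is at (245,250), and the fingers straddle the plate with the bar-side finger inside the bar. Next I descend behind the plate.

>>> {"api": "jog_arm", "payload": {
  "commands": [
    {"claw": -0.18, "delta_pos": [0, 0.2, 3.5], "turn": [0, 0, 0]},
    {"claw": -0.18, "delta_pos": [0, 0, 4], "turn": [0, 0, 0]},
    {"claw": -0.18, "delta_pos": [0, 0, 4], "turn": [0, 0, 0]},
    {"claw": -0.18, "delta_pos": [0, 0, 2], "turn": [0, 0, 0]},
    {"claw": -0.18, "delta_pos": [0, 0, 1.4], "turn": [0, 0, 0]},
    {"claw": -0.18, "delta_pos": [0, 0, 0], "turn": [0, 0, 0]},
    {"claw": -0.18, "delta_pos": [0, 0, 0], "turn": [0, 0, 0]}
  ]
}}

```text
time: 4.4
tcp_pos: [0.4837, -0.052, 0.0975]
tcp_rot: [-0.142, 0.99, -0.0, 0.001]
force: [0.4, -0.7, 0.6]
width: 0.0506
```

Run:
```python
from h import *
st();net("scene",["bar_top","thumb"],"s1.png")
i=cv2.imread("pics/s1.png")[180:360,190:450];cv2.imwrite("pics/s1.png",cv2.resize(i,None,fx=3,fy=3,interpolation=2))
```

```text
t 4.4 tcp_port [-134.1   15.3   97.5] yaw [-0.282  0.96 ] w 0.0506 F [ 0.4 -0.7  0.6]
scene bar_top 0.71 [-84.9 -36.2 104. ]
scene thumb 0.91 [-324.3 -225.4   60.5]
scene thumb 0.88 [-321.7   44.3   60.3]
```

View pics/s1.png

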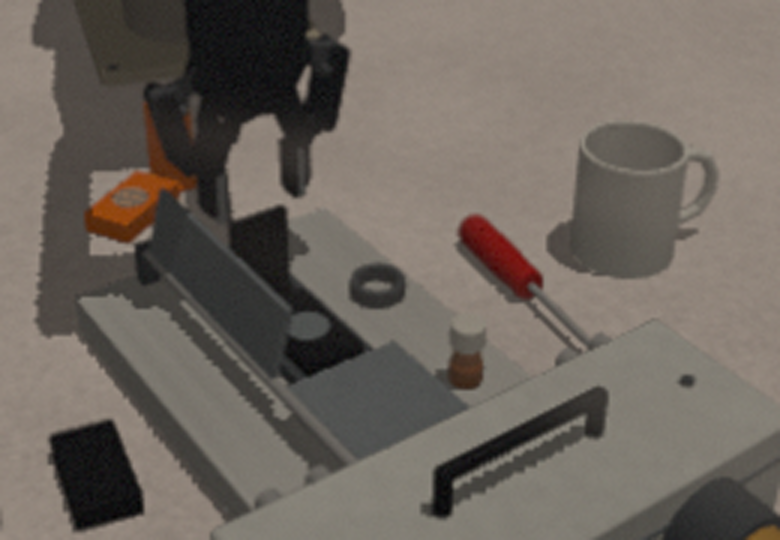

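>>> {"api": "jog_arm", "payload": {
  "commands": [
    {"claw": 0, "delta_pos": [0, 0, 0.6], "turn": [0, 0, 0]},
    {"claw": 0, "delta_pos": [0, -0.7, 0], "turn": [0, 0, 0]},
    {"claw": 0, "delta_pos": [0, -0.7, 0], "turn": [0, 0, 0]},
    {"claw": 0, "delta_pos": [0, -0.7, 0], "turn": [0, 0, 0]},
    {"claw": 0, "delta_pos": [0, -0.7, 0], "turn": [0, 0, 0]},
    {"claw": 0, "delta_pos": [0, -0.7, 0], "turn": [0, 0, 0]},
    {"claw": 0, "delta_pos": [0, -0.7, 0], "turn": [0, 0, 0]},
    {"claw": 0, "delta_pos": [0, 0, 0], "turn": [0, 0, 0]},
    {"claw": 0, "delta_pos": [0, 0, 0], "turn": [0, 0, 0]}
  ]
}}

```text
time: 5.68
tcp_pos: [0.4943, -0.0922, 0.0899]
tcp_rot: [-0.142, 0.99, 0.0, -0.0]
force: [-1.2, 3.5, -1.8]
width: 0.0429
```

Run:
```python
from h import *
st();net("scene",["bar_top","tongue"],"s2.png");net("wrist",["thumb","bar_top"])
i=cv2.imread("pics/s2.png")[180:360,190:450];cv2.imwrite("pics/s2.png",cv2.resize(i,None,fx=3,fy=3,interpolation=2))
```

```text
t 5.675 tcp_port [-135.2  -26.2   89.9] yaw [-0.281  0.96 ] w 0.0429 F [-1.2  3.5 -1.8]
scene bar_top 0.86 [-84.  -67.  104.7]
scene tongue 0.93 [ 6.9  2.4 67.1]
wrist thumb 0.92 [-108.9   -1.6   82.9]
```

View pics/s2.png

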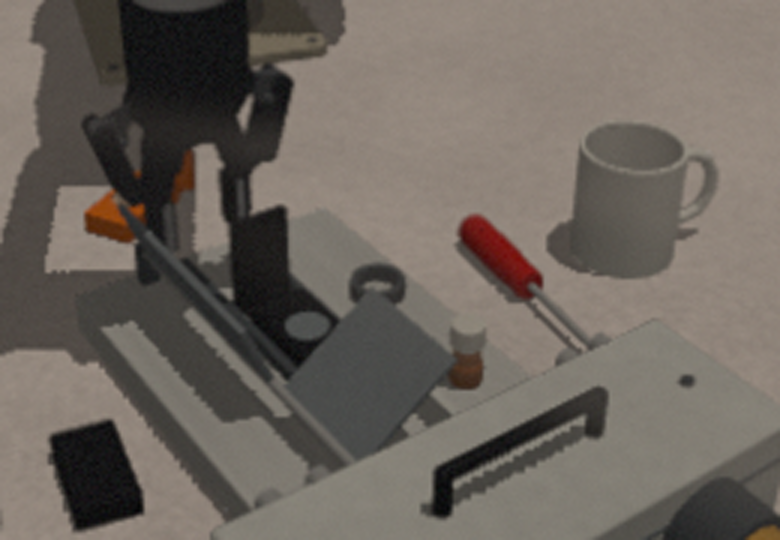

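The scene view shows the flap partly open with the finger on the bar. From bar_top I estimate 0.6 rad, which clears the tongue, but I'll open it further.

>>> {"api": "jog_arm", "payload": {
  "commands": [
    {"claw": -0.25, "delta_pos": [0, -0.5, 0], "turn": [0, 0, 0]},
    {"claw": -0.25, "delta_pos": [0, -0.5, 0], "turn": [0, 0, 0]},
    {"claw": -0.25, "delta_pos": [0, 0, 0], "turn": [0, 0, 0]},
    {"claw": -0.25, "delta_pos": [0, 0, 0], "turn": [0, 0, 0]}
  ]
}}

```text
time: 6.48
tcp_pos: [0.4976, -0.1019, 0.0905]
tcp_rot: [-0.142, 0.99, -0.0, 0.0]
force: [-1.7, 4.7, 0.5]
width: 0.0539
```

Run:
```python
from h import *
st();net("scene",["bar_top","tongue"]);net("wrist",["thumb","bar_top"])
```

```text
t 6.475 tcp_port [-134.8  -36.5   90.5] yaw [-0.281  0.96 ] w 0.0539 F [-1.7  4.7  0.5]
scene bar_top 0.75 [-84.2 -82.3  92.4]
scene tongue 0.63 [-36.6 182.1   1. ]
wrist thumb 0.71 [-109.5   -3.4   84.3]
```

>>> {"api": "jog_arm", "payload": {
  "commands": [
    {"claw": -0.25, "delta_pos": [-0.7, 0, 0], "turn": [0, 0, 0]},
    {"claw": -0.25, "delta_pos": [-0.7, 0, 0], "turn": [0, 0, 0]},
    {"claw": -0.25, "delta_pos": [-0.7, 0, 0], "turn": [0, 0, 0]},
    {"claw": -0.25, "delta_pos": [-0.7, 0, 0], "turn": [0, 0, 0]},
    {"claw": -0.25, "delta_pos": [-0.7, 0, 0], "turn": [0, 0, 0]},
    {"claw": -0.25, "delta_pos": [-0.7, 0, 0], "turn": [0, 0, 0]},
    {"claw": -0.25, "delta_pos": [-0.7, 0, 0], "turn": [0, 0, 0]},
    {"claw": -0.25, "delta_pos": [0, 0, 0], "turn": [0, 0, 0]}
  ]
}}

```text
time: 7.78
tcp_pos: [0.5454, -0.088, 0.0905]
tcp_rot: [-0.142, 0.99, -0.0, 0.0]
force: [-1.2, 3.6, 2.4]
width: 0.0532
```

Run:
```python
from h import *
st();net("scene",["bar_top"],"s3.png");net("wrist",["thumb"])
i=cv2.imread("pics/s3.png")[180:360,190:450];cv2.imwrite("pics/s3.png",cv2.resize(i,None,fx=3,fy=3,interpolation=2))
```

```text
t 7.775 tcp_port [-85.  -36.5  90.5] yaw [-0.282  0.96 ] w 0.0532 F [-1.2  3.6  2.4]
scene bar_top 0.67 [-85.8 -81.8  94.5]
```

View pics/s3.png

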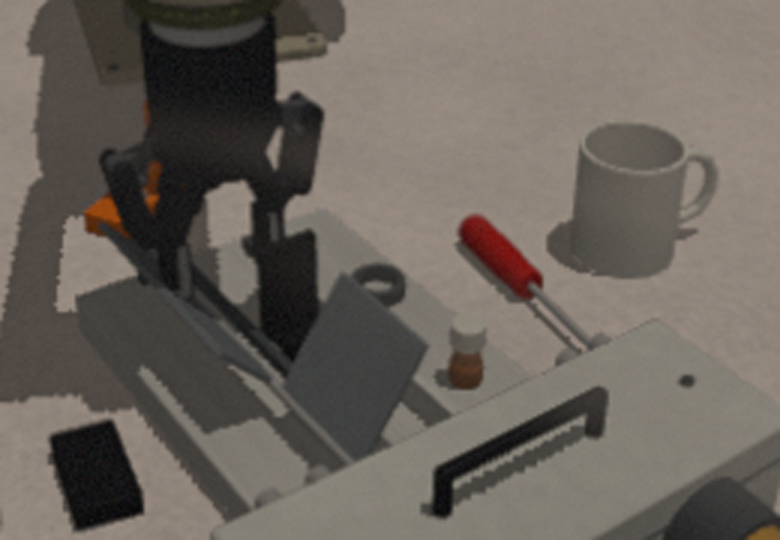

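The flap is well open and the plate is being pushed along. I'll carry on.

>>> {"api": "jog_arm", "payload": {
  "commands": [
    {"claw": -0.25, "delta_pos": [-0.7, 0, 0], "turn": [0, 0, 0]},
    {"claw": -0.25, "delta_pos": [-0.7, 0, 0], "turn": [0, 0, 0]},
    {"claw": -0.25, "delta_pos": [-0.7, 0, 0], "turn": [0, 0, 0]},
    {"claw": -0.25, "delta_pos": [-0.7, 0, 0], "turn": [0, 0, 0]},
    {"claw": -0.25, "delta_pos": [-0.7, 0, 0], "turn": [0, 0, 0]},
    {"claw": -0.25, "delta_pos": [-0.7, 0, 0], "turn": [0, 0, 0]},
    {"claw": -0.25, "delta_pos": [-0.7, 0, 0], "turn": [0, 0, 0]},
    {"claw": -0.25, "delta_pos": [-0.4, 0, 0], "turn": [0, 0, 0]},
    {"claw": -0.25, "delta_pos": [0, 0, 0], "turn": [0, 0, 0]}
  ]
}}

```text
time: 9.1
tcp_pos: [0.5952, -0.0733, 0.0901]
tcp_rot: [-0.142, 0.99, -0.0, -0.0]
force: [-3.2, 2.8, 2.9]
width: 0.0531
```

>>> {"api": "jog_arm", "payload": {
  "commands": [
    {"claw": -0.25, "delta_pos": [-0.25, 0, 0], "turn": [0, 0, 0]},
    {"claw": -0.25, "delta_pos": [-0.25, 0, 0], "turn": [0, 0, 0]},
    {"claw": -0.25, "delta_pos": [0, 0, 0], "turn": [0, 0, 0]}
  ]
}}

```text
time: 9.48
tcp_pos: [0.5999, -0.0719, 0.0901]
tcp_rot: [-0.142, 0.99, 0.0, -0.0]
force: [-3.7, 1.7, 2.4]
width: 0.0535
```

Run:
```python
from h import *
st();net("scene",["bar_top","thumb"]);net("wrist",["thumb","slide"])
```

```text
t 9.475 tcp_port [-28.2 -36.4  90.1] yaw [-0.281  0.96 ] w 0.0535 F [-3.7  1.7  2.4]
scene bar_top 0.82 [-85.9 -84.2  94.7]
scene thumb 0.75 [-322.  -228.5   58.8]
scene thumb 0.67 [-17.   -3.3  86.6]
wrist slide 0.59 [-17.   -0.3  28.3]
```

>>> {"api": "jog_arm", "payload": {
  "commands": [
    {"claw": -0.25, "delta_pos": [-0.2, 0, 0], "turn": [0, 0, 0]},
    {"claw": -0.25, "delta_pos": [-0.2, 0, 0], "turn": [0, 0, 0]},
    {"claw": -0.25, "delta_pos": [0, 0, 0], "turn": [0, 0, 0]}
  ]
}}

```text
time: 10.15
tcp_pos: [0.604, -0.0706, 0.0902]
tcp_rot: [-0.142, 0.99, 0.0, -0.0]
force: [-4.0, 1.6, 1.7]
width: 0.0532
```

>>> {"api": "jog_arm", "payload": {
  "commands": [
    {"claw": -0.25, "delta_pos": [-0.1, 0, 0], "turn": [0, 0, 0]},
    {"claw": -0.25, "delta_pos": [0, 0, 0], "turn": [0, 0, 0]}
  ]
}}

```text
time: 10.4
tcp_pos: [0.6049, -0.0704, 0.0903]
tcp_rot: [-0.142, 0.99, 0.0, -0.0]
force: [-5.3, 2.3, 2.1]
width: 0.0532
```

>>> {"api": "jog_arm", "payload": {
  "commands": [
    {"claw": -0.25, "delta_pos": [-0.1, 0, 0], "turn": [0, 0, 0]},
    {"claw": -0.25, "delta_pos": [0, 0, 0], "turn": [0, 0, 0]}
  ]
}}

```text
time: 10.65
tcp_pos: [0.6057, -0.0702, 0.0903]
tcp_rot: [-0.142, 0.99, 0.0, -0.0]
force: [-5.4, 2.0, 3.0]
width: 0.0532
```

Run:
```python
from h import *
st();net("scene",["thumb","bar_top"],"s4.png");net("wrist",["slide"])
i=cv2.imread("pics/s4.png")[180:360,190:450];cv2.imwrite("pics/s4.png",cv2.resize(i,None,fx=3,fy=3,interpolation=2))
```

```text
t 10.65 tcp_port [-22.1 -36.4  90.3] yaw [-0.281  0.96 ] w 0.0532 F [-5.4  2.   3. ]
scene thumb 0.79 [-319.9   44.9   59.5]
scene thumb 0.72 [-10.6  -0.9  87.4]
wrist slide 0.76 [-14.3  -0.9  26. ]
```

View pics/s4.png

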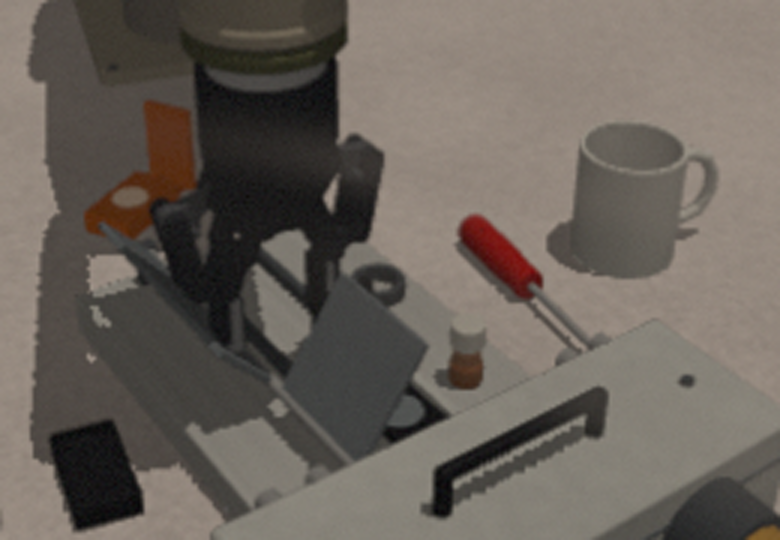

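>>> {"api": "jog_arm", "payload": {
  "commands": [
    {"claw": -0.25, "delta_pos": [-0.1, 0, 0], "turn": [0, 0, 0]},
    {"claw": -0.25, "delta_pos": [0, 0, 0], "turn": [0, 0, 0]}
  ]
}}

```text
time: 11.15
tcp_pos: [0.6058, -0.0701, 0.0902]
tcp_rot: [-0.142, 0.99, 0.0, -0.001]
force: [-10.5, 1.0, 7.0]
width: 0.0536
```

>>> {"api": "jog_arm", "payload": {
  "commands": [
    {"claw": -0.25, "delta_pos": [-0.1, 0, 0], "turn": [0, 0, 0]},
    {"claw": -0.25, "delta_pos": [0, 0, 0], "turn": [0, 0, 0]}
  ]
}}

```text
time: 11.4
tcp_pos: [0.6058, -0.0701, 0.0902]
tcp_rot: [-0.142, 0.99, 0.0, -0.002]
force: [-16.4, -0.6, 10.7]
width: 0.0532
```

The slide stopped hard: force rose from about 5 N to 16 N with no motion. I'll back off along x while still holding the flap open, then check the slide.

>>> {"api": "jog_arm", "payload": {
  "commands": [
    {"claw": -0.25, "delta_pos": [0.2, 0, 0], "turn": [0, 0, 0]},
    {"claw": -0.25, "delta_pos": [0.4, 0, 0], "turn": [0, 0, 0]},
    {"claw": -0.25, "delta_pos": [0.6, 0, 0], "turn": [0, 0, 0]},
    {"claw": -0.25, "delta_pos": [0, 0, 0], "turn": [0, 0, 0]}
  ]
}}

```text
time: 11.9
tcp_pos: [0.5969, -0.0731, 0.091]
tcp_rot: [-0.142, 0.99, -0.0, 0.001]
force: [1.7, 2.7, 3.6]
width: 0.0534
```

Run:
```python
from h import *
st()
for i in range(3): net("scene",["thumb","slide"]);net("wrist",["slide","thumb"])
net("top",["slide","thumb"],"t2.png")
net("wrist",["bar_top"],"w3.png")
```

```text
t 11.9 tcp_port [-31.4 -36.8  91. ] yaw [-0.281  0.96 ] w 0.0534 F [1.7 2.7 3.6]
scene thumb 0.85 [-321.6   44.5   57.4]
scene thumb 0.63 [-321.6 -227.6   59.2]
scene slide 0.84 [-319.7 -226.5   -2.6]
scene slide 0.79 [-320.6   45.7   -1.2]
wrist slide 0.76 [-9.8 -0.  25.4]
scene thumb 0.78 [-321.1 -227.8   56.1]
scene thumb 0.74 [-320.2   47.4   58.8]
scene slide 0.97 [-320.  -226.6    0.4]
scene slide 0.64 [-323.6   47.7    1.5]
wrist slide 0.97 [-13.5   0.7  26.6]
scene thumb 0.96 [-323.3   46.4   56.9]
scene thumb 0.84 [-11.7  -2.2  87.1]
scene slide 0.7 [-324.7   44.3    0.5]
scene slide 0.61 [-322.9 -228.9   -0.7]
wrist slide 0.75 [-13.2  -1.1  25.3]
top slide 0.76 [-12.8  -2.5  29.3]
top slide 0.6 [-321.9 -226.5   -0.6]
top thumb 0.85 [-9.3 -3.5 93.4]
top thumb 0.85 [-320.7 -229.1   59.1]
wrist bar_top 0.96 [-82.3 -83.4  93.1]
```

View pics/w3.png

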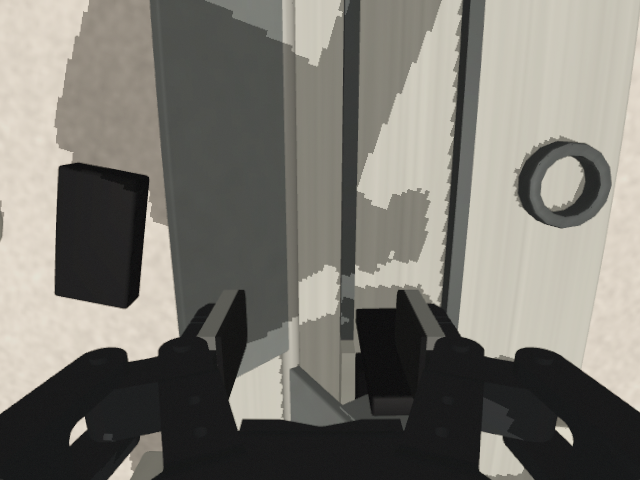

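The networks put the slide origin at about −12 (readings −10 to −14). That fits the hard stop and the wrist view, where the plate is at the mouth near (385,400). Next I lower the flap slowly.

>>> {"api": "jog_arm", "payload": {
  "commands": [
    {"claw": -0.25, "delta_pos": [0, 0.4, 0], "turn": [0, 0, 0]},
    {"claw": -0.25, "delta_pos": [0, 0.4, 0], "turn": [0, 0, 0]},
    {"claw": -0.25, "delta_pos": [0, 0.4, 0], "turn": [0, 0, 0]},
    {"claw": -0.25, "delta_pos": [0, 0.4, 0], "turn": [0, 0, 0]},
    {"claw": -0.25, "delta_pos": [0, 0.4, 0], "turn": [0, 0, 0]},
    {"claw": -0.25, "delta_pos": [0, 0.4, 0], "turn": [0, 0, 0]},
    {"claw": -0.25, "delta_pos": [0, 0.4, 0], "turn": [0, 0, 0]},
    {"claw": -0.25, "delta_pos": [0, 0.4, 0], "turn": [0, 0, 0]},
    {"claw": -0.25, "delta_pos": [0, 0.4, 0], "turn": [0, 0, 0]},
    {"claw": -0.25, "delta_pos": [0, 0.4, 0], "turn": [0, 0, 0]},
    {"claw": -0.25, "delta_pos": [0, 0.4, 0], "turn": [0, 0, 0]},
    {"claw": -0.25, "delta_pos": [0, 0.4, 0], "turn": [0, 0, 0]},
    {"claw": -0.25, "delta_pos": [0, 0.4, 0], "turn": [0, 0, 0]},
    {"claw": -0.25, "delta_pos": [0, 0, 0], "turn": [0, 0, 0]},
    {"claw": -0.25, "delta_pos": [0, 0, 0], "turn": [0, 0, 0]},
    {"claw": -0.25, "delta_pos": [0, 0, 0], "turn": [0, 0, 0]},
    {"claw": -0.25, "delta_pos": [0, 0, 0], "turn": [0, 0, 0]}
  ]
}}

```text
time: 15.18
tcp_pos: [0.5817, -0.0231, 0.0903]
tcp_rot: [-0.142, 0.99, 0.0, -0.0]
force: [-0.5, 0.3, -0.7]
width: 0.0535
```

Run:
```python
from h import *
st();net("scene",["bar_top","thumb","tongue"]);net("wrist",["slide","bar_top"]);st()
```

```text
t 15.175 tcp_port [-31.9  15.4  90.3] yaw [-0.281  0.96 ] w 0.0535 F [-0.5  0.3 -0.7]
scene bar_top 0.73 [-85.3 -35.3 105.2]
scene thumb 0.96 [-322.6   46.7   63.6]
scene thumb 0.86 [-12.5  -2.9  85.3]
scene tongue 0.61 [-69.7  67.3  29.8]
scene tongue 0.57 [ 6.8  0.9 35.9]
wrist bar_top 0.9 [-85.2 -33.8  99.5]
t 15.525 tcp_port [-31.9  15.5  90.3] yaw [-0.281  0.96 ] w 0.0535 F [-0.1  0.7 -0.1]
```

The flap is closed and the hand is free. I'll raise it straight up and move back.

>>> {"api": "jog_arm", "payload": {
  "commands": [
    {"claw": -0.25, "delta_pos": [0, 0, -1.5], "turn": [0, 0, 0]},
    {"claw": -0.25, "delta_pos": [0, 0, -3], "turn": [0, 0, 0]},
    {"claw": -0.25, "delta_pos": [0, 0, -4], "turn": [0, 0, 0]},
    {"claw": -0.25, "delta_pos": [0, 0, -4], "turn": [0, 0, 0]},
    {"claw": -0.25, "delta_pos": [0, 0, -4], "turn": [0, 0, 0]},
    {"claw": -0.25, "delta_pos": [3, 0, 0], "turn": [0, 0, 0]},
    {"claw": -0.25, "delta_pos": [4, 0, 0], "turn": [0, 0, 0]},
    {"claw": -0.25, "delta_pos": [4, 0, 0], "turn": [0, 0, 0]},
    {"claw": -0.25, "delta_pos": [0, 0, 0], "turn": [0, 0, 0]},
    {"claw": -0.25, "delta_pos": [0, 0, 0], "turn": [0, 0, 0]}
  ]
}}

```text
time: 16.77
tcp_pos: [0.4768, -0.054, 0.2566]
tcp_rot: [-0.142, 0.99, -0.0, 0.001]
force: [0.9, -0.1, 0.5]
width: 0.0534
```

Run:
```python
from h import *
st();net("scene",["bar_top","thumb","tongue","vial","lens_ring"],"s5.png");net("wrist",["slide","thumb","bar_top"]);st()
i=cv2.imread("pics/s5.png")[180:360,190:450];cv2.imwrite("pics/s5.png",cv2.resize(i,None,fx=3,fy=3,interpolation=2))
```

```text
t 16.775 tcp_port [-141.3   15.3  256.6] yaw [-0.281  0.96 ] w 0.0534 F [ 0.9 -0.1  0.5]
scene bar_top 0.94 [-85.8 -35.1 104.5]
scene thumb 0.73 [-11.1  -1.   88.1]
scene thumb 0.7 [-322.5 -229.6   59.3]
scene tongue 0.56 [ 6.3  3.7 35.4]
scene tongue 0.34 [30.6 68.6 33.7]
scene vial 0.54 [33.9 67.7 32.9]
scene lens_ring 0.69 [-68.6  71.7  34.9]
wrist slide 0.9 [-16.8   0.   25.1]
wrist thumb 0.79 [-13.1  -0.2  85. ]
t 17.275 tcp_port [-141.8   15.6  255.1] yaw [-0.281  0.96 ] w 0.0536 F [ 0.3 -0.3 -0. ]
```

View pics/s5.png

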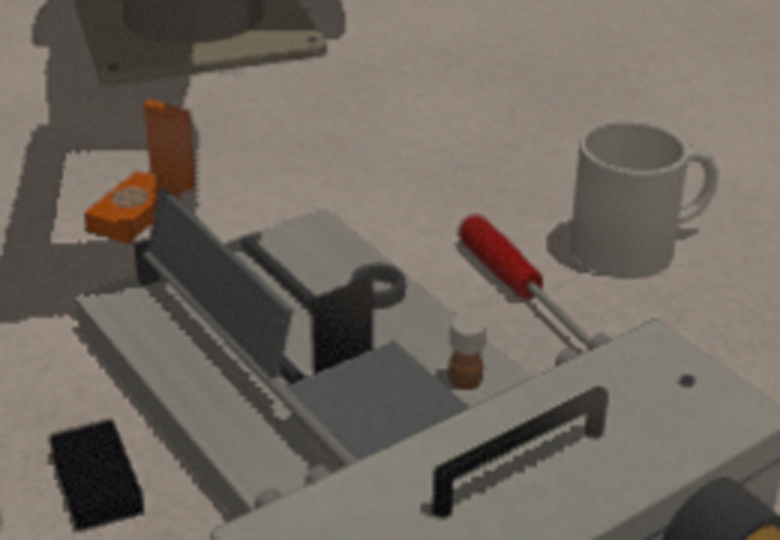

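The flap's outline is the same as before the job, the plate stands at the mouth, and nothing else has moved. Handing in.

```bash
python3 -c "
from plant import ticket;print(ticket.hand_in())"
```

```text
the job is handed in; nothing more can be done
None
```

The slide is loaded, the flap is closed over it, and the job was handed in at about 17 s of the 42 s allowed. One fingertip held the flap open at about 0.95 rad (estimated from the bar's top edge) while the other pushed the slide's thumb plate in until it hit the stop. I then backed off, let the flap close gently and took the hand clear.

**Slide home:** it stopped dead, with the push force rising from about 5 N to about 17 N and no further movement. The final readings of the slide's position along the track were −11.1, −13.1 and −16.8 mm, against −12 at home. The −16.8 reading disagrees, but the stop and the fully closed flap both point to home.

**Flap closed:** the bar's top edge is at y about −35 mm and z about 104.5 mm, against −37 and 103 when closed. The tongue's lower end is at z about 35 mm, against 37. The last picture shows the flap exactly as it was before the job.

**Other things:** in the last close-up the vial, ring, screwdriver, mug, spare blank and orange look-alike had not visibly moved. The wash bottle, optics post and pink look-alike were outside that picture, but the hand never went near them. The hand ended well above the port with no contact force.

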